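Turn the sample carousel and lock it for the sea

TASK

With the fingers closed and without gripping anything, push the vial carousel round by the posts on its rim until the one tall vial faces front, towards the lock bolt; then push the bolt's knob to slide the bolt home into the notch in front of that vial, and once it is up against its hidden stop press it there steadily with about 12 N for a second to set it, and come away. Work gently, never above 20 N: do not press on the glass vials, keep the bolt back until the tall vial has come round, and leave the other things on the bench alone.

Things in the scene. Friction and masses are not known exactly. Their poses are not given: they have to be found in the camera images.
- stand: Grey round stand fixed to the bench (170 mm across) with a bolt guide 44 mm wide on its front side, reaching 170 mm from the centre; the guide's aluminium rails top out 44 mm above the bench. Origin: on the carousel's axis at bench height; z up; its -x axis points to the front, along the bolt, roughly towards the robot.
- carousel: Round aluminium vial tray, 190 mm across, top 42 mm, underside 30 mm above the bench. Turns both ways without end on the stand's axis against a dry drag of about 0.2 N m; stays where left. Six vial seats 60 degrees apart, 38 mm from the axis; a V notch in the rim outward of each. Origin: on the axis at bench height; z up; its -x axis points to the tall vial.
- rim_post (a point): Top centre of one of six equal upright black push posts on the carousel's rim, 12 mm across, 40 mm tall (top 82 mm above the bench), axes 83 mm from the carousel's axis, 60 degrees apart, halfway between neighbouring notches. This one is 30 degrees counter-clockwise (seen from above) from the tall vial's notch.
- tall_vial: The one tall crimp-capped glass vial, 23 mm across, 58 mm tall (top 100 mm above the bench), clipped fixed in its seat 38 mm from the axis. Origin: centre of its underside, 42 mm above the bench.
- short_vials: The five short glass vials in the other seats, 23 mm across and 34 mm tall (tops 76 mm above the bench), clipped fixed. Origin: on the carousel's axis at bench height.
- tall_notch (a point): Middle of the mouth of the tall vial's V notch, on the rim 95 mm from the axis, level with the carousel's top. The mouth is about 18 mm wide and narrows to a 12.6 mm slot 6 mm in; the bolt can enter when this point lies within about 4 mm of point index and then wedges the carousel into line; otherwise it stalls on the rim.
- index (a point): Fixed point on the stand at the front, 95 mm from the axis, 42 mm above the bench: the tall notch must come here. Its axes are those of the stand.
- bolt: Steel lock bolt, 10 mm wide, 12 mm thick, sliding along the stand's x axis straight towards the carousel's axis. Slides at about 3 N, more while wedging the carousel into line; stays where left. Origin: axis of its round nose (5 mm radius), 36 mm above the bench, 106 to 110 mm from the carousel's axis at the start; a hidden rigid stop, set differently each time, ends its travel at 81 to 93 mm.
- bolt_knob (a point): Centre of the top of the bolt's upright black knob, 14 mm across and 40 mm tall (bolt top 42 mm, knob top 82 mm above the bench), standing 25 mm behind the nose origin on the far side from the carousel.
- reagent_bottle: Bystander: clear glass bottle with white cap, 72 mm across, 150 mm tall. Origin: centre of its underside.
- beaker: Bystander: glass beaker, 68 mm across, 85 mm tall. Origin: centre of its underside.
- clipboard: Bystander: blue clipboard with paper, 300 x 210 mm, 14 mm high at its clip. Origin: centre of its underside.

How it is judged:
By the outcome, as a careful person would: the job done as asked, in the order asked, and still so for the second after the job is handed in, with the robot touching nothing.
It also fails if it takes over 72 s, if anything falls off the work surface, if the arm or the gripper's body presses on something with over 40 N, if the wrist force passes 120 N, or if a joint passes its speed limit or range.

ROBOT

A 6-joint arm with a two-finger parallel gripper is mounted at the origin on the work surface. World frame = base frame: x ahead of the robot, y to its left, z up, the work surface at z = 0. Lengths are in m, angles in rad, forces in N, time in s.
With the tool pointing down it reaches from about 0.35 to 0.85 m from the base axis. Payload 8.1 kg.
Tool frame: the origin (TCP) lies midway between the tips of the shut fingers; the grasp point (between the pads) lies robot.grip_depth behind it (robot.grip_depth is the distance from the TCP to the grasp point, in m); z points along the fingers, y is the line along which they close (so a half turn about z gives the same grasp; the last joint's range is limited). The gripper opens to 93 mm and grips with 3 to 60 N. Pads are 15 mm wide; open, the fingers measure 128 mm over their backs; the gripper's body (75 mm by 188 mm) begins 65 mm behind the grasp point.
Start: joints at [-1.343, 0.13, 1.488, -0, 1.523, -0.085], TCP at [0.185, -0.571, 0.219] pointing down, gripper open.
Joint ranges: [-2.96, 2.96], [-0.89, 2.26], [0.02, 2.5], [-1.34, 4.48], [0, 2.73], [-2.66, 2.66]. Speed limits (rad/s): [2.39, 2.39, 2.79, 3.14, 3.14, 3.14].

INTERFACE

Orientations are given as a rotation vector (axis times angle).
In Python, from plant import robot gives the robot as it stands.
- The arm moves only by the tool carry_out, never from a script. Its argument "rows" is a list of rows, each a list of 6 numbers: the shift along the tool's x, y, z in m, then the turn, a rotation vector about the tool's x, y, z in degrees. A call has 1 to 12 rows; each row is the pose to reach, as a shift and turn from the pose commanded when the call began, along the tool's axes at that moment; what a row does not reach only later rows make up. A row lasts 1/8 s, in which the tool goes at most 62.5 mm and 10.7 degrees, less where a joint would pass 70% of its speed; a pose out of reach is approached as far as the arm can. A call with a gripper value outside its range is refused whole. "jaw" is the closure in counts, from 0 (fully open) to 255 (shut), set as the call begins (left out, the last holds). The fingers move at their own pace and stop on an object; "force" is the grip in N (left out, the last holds). Time passes only in rows, so rows that repeat a pose let the fingers close. It gives the time, the measured TCP pose, the force, the opening and the grip force at its end, in the units of the state.
- robot.read_state(): the state, without advancing time (a new reading comes with each control period).
- robot.read_camera(name): name is "scene" or "top" or "wrist"; returns the picture (384x512x3 uint8, red, green, blue); there is no depth.
- robot.camera_model(name): a dict with "fx", "fy", "cx", "cy" (pixels), "R" (3x3) and "t" (3): a world point X has camera coordinates R X + t; the wrist camera has in their place "mount" (4x4, takes a point from camera to tool coordinates, whose origin is the TCP and whose axes are the flange's). Camera axes: x right, y down, z forward; pixel columns grow to the right and rows downward; lengths in m; the calibration is good to about 2 mm. A picture is of the moment at which its call begins: read the wrist's pose just before it. camera_model takes no time and is no camera call.
- robot.close_job(): hands the job in; it is judged then, once.
Trained networks look in the newest picture that a camera, given by its name, has taken for a name from the list of things; names that differ only in an ending like _2 or _b are one class to them, and where a whole thing is asked for, a point or a joint stands for the part that bears it (a point fixed in the world has none). Each returns a list of dicts, best first, with "conf" (0 to 1); they miss things now and then, are a little off and sometimes report something else, mostly with a low value. They report only what shows in the picture. A call takes as long as a camera call.
- robot.outline_of(camera, target): "pixels" (384x512 bool, what is visible of it) and "pixel" ([column, row] in pixels, amid what is visible of it).
The state is a dict: "t": time; "q": joint angles; "dq": joint speeds; "joint_torque": joint torques, N m; "tool_pos": TCP position; "orientation": TCP orientation; "force": force on the tool from outside, world axes, zero at the start; "wrist_torque": the same for the moment, N m; "opening": finger opening in m; "gripper_force": force on a finger pad.
Only numpy, scipy, OpenCV 4.12 (cv2) and the standard library are available. Lean on these libraries where they do the work, as an engineer would, in place of code of your own. Each camera call takes 0.05 s, during which the arm holds its last target. There are 200 camera calls.

## Working session

There is one attempt and no reset: what is moved stays moved. The work goes in short steps, Python scripts to look and compute and a tool call to move; the robot and the scene stay as the last step left them, time stands still between calls to the robot, and variables do not carry over. Pictures are saved under pics/ and viewed, at most 10 in all, crops included, and the job is handed in when it is done.

Besides the shell and the picture viewer there is one more tool, called as name(argument=value, ...) on one line, values as JSON. carry_out: Moves the arm, as the interface text tells. Its arguments: {"type":"object","properties":{"rows":{"type":"array"},"jaw":{"type":"number"},"force":{"type":"number"}},"required":["rows"]}

```bash
mkdir -p pics; ls; cat > h.py <<'E'
import numpy as np, cv2
from plant import robot
from scipy.spatial.transform import Rotation as Rn
def snap(n,f):
    im=robot.read_camera(n); cv2.imwrite('pics/'+f,im[:,:,::-1]); return im
def cam(n,s=None):
    m=robot.camera_model(n)
    K=np.array([[m['fx'],0,m['cx']],[0,m['fy'],m['cy']],[0,0,1]])
    if 'mount' in m:
        T=np.eye(4);T[:3,:3]=Rn.from_rotvec(s['orientation']).as_matrix();T[:3,3]=s['tool_pos']
        W=np.linalg.inv(T@np.array(m['mount']));return K,W[:3,:3],W[:3,3]
    return K,np.array(m['R']),np.array(m['t'])
def ray(c,px,z):
    K,R,t=c; d=R.T@np.linalg.inv(K)@np.array([px[0],px[1],1.]); o=-R.T@t
    return o+d*(z-o[2])/d[2]
def proj(c,X):
    K,R,t=c; p=K@(R@np.asarray(X)+t); return p[:2]/p[2]
E
python3 - <<'E'
from h import *
s=robot.read_state(); print(s['t'],s['tool_pos'],s['orientation'],robot.grip_depth)
for n in ('top','scene'):
    im=snap(n,n+'0.png'); c=cam(n); print(n,'campos',-c[1].T@c[2])
    for k,z in (('tall_vial',.1),('rim_post',.08),('bolt_knob',.08),('carousel',.042),('bolt',.042),('stand',.0),('short_vials',.076),('reagent_bottle',.15),('beaker',.085),('clipboard',.01)):
        for o in robot.outline_of(n,k)[:2]:
            print(k,round(o['conf'],2),np.round(o['pixel']),o['pixels'].sum(),np.round(ray(c,o['pixel'],z),3))
a=cv2.imread('pics/top0.png');b=cv2.imread('pics/scene0.png')
E
```

```text
pics
0.0 [ 0.18450778 -0.57029217  0.2175682 ] [-3.10135586e+00 -4.89060436e-01  2.72291058e-04] 0.0188
top campos [ 0.44861163 -0.05698258  1.41000027]
rim_post 0.77 [237. 179.] 3144 [0.599 0.034 0.08 ]
carousel 0.83 [234. 179.] 3170 [0.605 0.046 0.042]
bolt 0.51 [241. 226.] 62 [0.466 0.025 0.042]
stand 0.79 [235. 186.] 3628 [0.589 0.044 0.   ]
short_vials 0.75 [236. 190.] 304 [0.568 0.038 0.076]
short_vials 0.61 [241. 225.] 49 [0.469 0.021 0.076]
reagent_bottle 0.97 [129. 181.] 684 [0.587 0.321 0.15 ]
beaker 0.65 [122. 220.] 535 [0.482 0.358 0.085]
clipboard 0.89 [390. 198.] 7128 [ 0.552 -0.413  0.01 ]
scene campos [ 1.69218513 -0.22871561  0.82370594]
tall_vial 0.58 [297. 206.] 132 [0.688 0.042 0.1  ]
tall_vial 0.49 [373. 171.] 251 [0.526 0.337 0.1  ]
rim_post 0.96 [291. 205.] 1809 [0.654 0.031 0.08 ]
rim_post 0.66 [278. 179.] 69 [0.5   0.021 0.08 ]
bolt_knob 0.56 [282. 180.] 49 [0.513 0.029 0.08 ]
carousel 0.58 [291. 206.] 1821 [0.605 0.042 0.042]
stand 0.64 [290. 206.] 2204 [0.55  0.053 0.   ]
short_vials 0.72 [284. 196.] 315 [0.597 0.021 0.076]
reagent_bottle 0.9 [381. 194.] 873 [0.733 0.272 0.15 ]
beaker 0.49 [373. 174.] 222 [0.523 0.341 0.085]
clipboard 0.83 [146. 222.] 3930 [ 0.59  -0.409  0.01 ]
clipboard 0.19 [292. 207.] 1808 [0.569 0.054 0.01 ]
```

```bash
python3 - <<'E'
import cv2,numpy as np
a=cv2.imread('pics/top0.png')[130:250,175:300];b=cv2.imread('pics/scene0.png')[150:250,230:350]
a=cv2.resize(a,(400,384),interpolation=cv2.INTER_CUBIC);b=cv2.resize(b,(400,384),interpolation=cv2.INTER_CUBIC)
cv2.imwrite('pics/ab.png',np.hstack([a,b]))
E
```

```text
(no output)
```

View pics/ab.png

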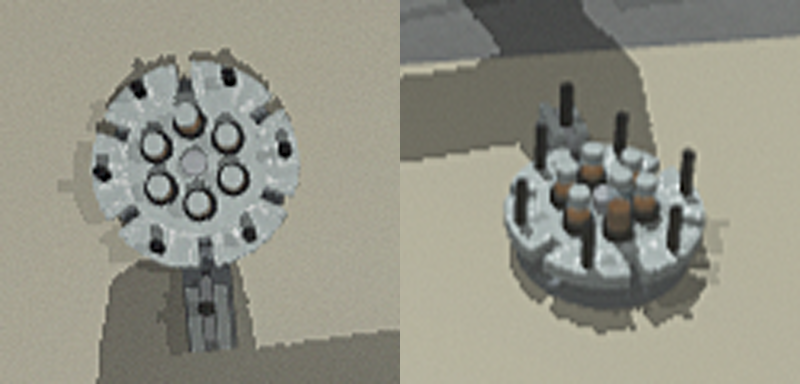

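Top crop: carousel hub at about (195,163) and bolt knob at (206,308). The vial on the far side, cap near (188,113), looks like the tall one, but I'll confirm it with the wrist camera.

```bash
python3 - <<'E'
from h import *
c=cam('top')
im=cv2.imread('pics/top0.png')
print('hub',ray(c,(175+195/3.2-.5+.16,130+163/3.2-.34),.042),'knob',ray(c,(175+206/3.2,130+308/3.2),.082))
print(np.round(robot.camera_model('wrist')['mount'],3),robot.camera_model('wrist')['fx'])
s=robot.read_state();M=Rn.from_rotvec(s['orientation']).as_matrix();print(np.round(M,3))
# desired: camera above carousel, tool x -> world +x? keep orientation
tgt=np.array([.5,.04,.33])
print(M.T@(tgt-s['tool_pos']))
E
```

```text
hub [0.59953634 0.04100026 0.042     ] knob [0.46607118 0.02649529 0.082     ]
[[ 0.001 -0.967 -0.255  0.071]
 [ 1.     0.001  0.     0.   ]
 [-0.    -0.255  0.967 -0.166]
 [ 0.     0.     0.     1.   ]] 296.0344892765923
[[ 0.951  0.308  0.   ]
 [ 0.308 -0.951 -0.   ]
 [ 0.     0.    -1.   ]]
[ 0.48802806 -0.48422234 -0.11135751]
```

carry_out(rows=[[0.0375, -0.0413, -0.01, 0, 0, 1.5], [0.075, -0.0826, -0.02, 0, 0, 3], [0.1125, -0.124, -0.03, 0, 0, 4.5], [0.15, -0.165, -0.032, 0, 0, 6], [0.1875, -0.2065, -0.032, 0, 0, 7.5], [0.225, -0.248, -0.032, 0, 0, 9], [0.2625, -0.289, -0.032, 0, 0, 10.5], [0.3, -0.33, -0.032, 0, 0, 12], [0.3375, -0.3715, -0.032, 0, 0, 13.5], [0.375, -0.413, -0.032, 0, 0, 15], [0.4125, -0.454, -0.032, 0, 0, 16.5], [0.45, -0.495, -0.032, 0, 0, 18]], jaw=255, force=20)

```text
t: 2.6
tool_pos: [0.4611, 0.0404, 0.251]
orientation: [3.141, -0.003, 0.002]
force: [0.7, -0.3, 0.1]
opening: 0.0005
gripper_force: 0.0
```

carry_out(rows=[[0, 0, 0, 0, 0, 0], [0, 0, 0, 0, 0, 0]])

```text
t: 2.85
tool_pos: [0.4603, 0.0385, 0.2505]
orientation: [3.141, -0.0, -0.001]
force: [-0.5, -0.0, -0.5]
opening: 0.0005
gripper_force: 0.0
```

```bash
python3 - <<'E'
from h import *
s=robot.read_state(); print(s['t'],s['tool_pos'],s['orientation'],s['opening'],s['force'])
im=snap('wrist','w0.png'); c=cam('wrist',s); print('campos',-c[1].T@c[2])
for k,z in (('tall_vial',.1),('rim_post',.082),('bolt_knob',.082),('carousel',.042),('bolt',.042),('stand',.0),('short_vials',.076)):
    for o in robot.outline_of('wrist',k)[:3]:
        print(k,round(o['conf'],2),np.round(o['pixel']),o['pixels'].sum(),np.round(ray(c,o['pixel'],z),3))
E
```

```text
2.85 [0.46028861 0.0384874  0.25051918] [ 3.14111921e+00 -2.12494197e-04 -7.95904819e-04] 0.0005273171931332662 [-0.52033703 -0.04856789 -0.49426461]
campos [0.53117442 0.03836757 0.41602254]
rim_post 0.77 [249.  60.] 17824 [0.585 0.041 0.082]
bolt_knob 0.76 [260. 165.] 395 [0.475 0.028 0.082]
carousel 0.68 [247.  60.] 17808 [0.592 0.043 0.042]
bolt 0.98 [260. 163.] 413 [0.47  0.028 0.042]
stand 0.8 [253.  64.] 20274 [0.593 0.036 0.   ]
short_vials 0.97 [272.  60.] 2041 [0.587 0.017 0.076]
```

View pics/w0.png

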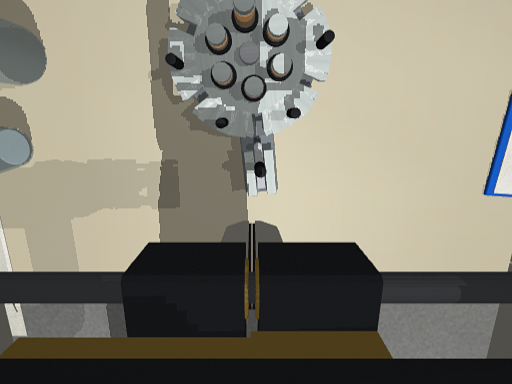

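The wrist image shows the tall vial at the top edge (244,15), far from the bolt. Post tops are at (326,38), (294,113), (222,123) and (174,61), and the knob top is at (260,168). I'll shift forward to see the whole carousel.

carry_out(rows=[[0.04, 0, 0, 0, 0, 0], [0.08, 0, 0, 0, 0, 0], [0.11, 0, 0, 0, 0, 0], [0.11, 0, 0, 0, 0, 0], [0.11, 0, 0, 0, 0, 0], [0.11, 0, 0, 0, 0, 0]])

```text
t: 4.0
tool_pos: [0.5699, 0.0384, 0.251]
orientation: [-3.142, 0.002, -0.0]
force: [0.8, 0.9, -0.3]
opening: 0.0006
gripper_force: 0.0
```

```bash
python3 - <<'E'
from h import *
s=robot.read_state(); print(s['t'],s['tool_pos'],s['orientation'])
im=snap('wrist','w1.png')
for k in ('tall_vial','rim_post','bolt_knob','short_vials','bolt'):
    for o in robot.outline_of('wrist',k)[:3]:
        print(k,round(o['conf'],2),np.round(o['pixel']),o['pixels'].sum())
c=cam('wrist',s); dark=(im.max(2)<50).astype(np.uint8)
n,l,st,ce=cv2.connectedComponentsWithStats(dark)
for i in range(1,n):
    if 40<st[i,4]<1500: print(st[i],np.round(ce[i]),np.round(ray(c,ce[i],.07),3))
E
```

```text
4.0 [0.56989033 0.03837011 0.25098595] [-3.14158735e+00  2.27999907e-03 -4.95939440e-04]
tall_vial 0.88 [246. 119.] 336
rim_post 0.67 [249. 147.] 17154
short_vials 0.81 [253. 170.] 1632
[271  76  13  14 123] [277.  82.] [0.674 0.01  0.07 ]
[197  87  15  12 133] [204.  92.] [0.664 0.091 0.07 ]
[233 106  25  25 120] [246. 117.] [0.637 0.044 0.07 ]
[262 119  24  24 128] [270. 127.] [0.626 0.017 0.07 ]
[209 126  24  24 136] [223. 135.] [0.618 0.07  0.07 ]
[311 136  16  12 136] [319. 142.] [ 0.61 -0.04  0.07]
[266 149  23  22 125] [275. 156.] [0.593 0.011 0.07 ]
[173 154  16  13 145] [180. 160.] [0.588 0.122 0.07 ]
[214 156  24  23 139] [227. 163.] [0.584 0.066 0.07 ]
[242 168  23  20 130] [252. 174.] [0.571 0.038 0.07 ]
[284 196  12  16 132] [290. 204.] [ 0.535 -0.009  0.07 ]
[219 204  11  17 145] [224. 212.] [0.524 0.072 0.07 ]
[248 223   8  86 441] [251. 268.] [0.447 0.038 0.07 ]
```

View pics/w1.png

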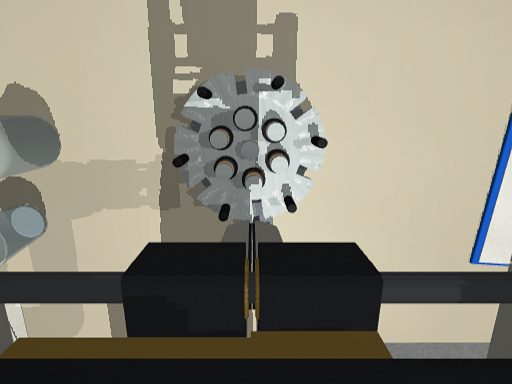

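The whole carousel is visible: hub at (250,150), tall vial's cap at (245,117) on the far side, and six post blobs. Next I'll fit the geometry to them.

```bash
cat >> h.py <<'E'
from scipy.optimize import least_squares
def cyl(c,x,y,r,z0=.042,z1=.082):
    a=np.linspace(0,2*np.pi,24)
    P=np.array([proj(c,[x+r*np.cos(t),y+r*np.sin(t),z]) for z in (z0,z1) for t in a],np.float32)
    m=cv2.moments(cv2.convexHull(P)); return np.array([m['m10'],m['m01']])/m['m00']
def blobs(im,lo=60,hi=500):
    n,l,st,ce=cv2.connectedComponentsWithStats((im.max(2)<50).astype(np.uint8))
    return [ce[i] for i in range(1,n) if lo<st[i,4]<hi]
def fitposts(c,pts):
    # pts: candidate centroids; fit centre and phase (mod 60 deg) on those near the 83 mm ring
    C=np.array([.6,.041]);W=np.array([ray(c,p,.064)[:2] for p in pts])
    for _ in range(3):
        k=abs(np.linalg.norm(W-C,axis=1)-.083)<.012; A=W[k]; B=[p for p,q in zip(pts,k) if q]
        th=np.arctan2(A[:,1]-C[1],A[:,0]-C[0]); ph=np.angle(np.exp(6j*th).mean())/6
        idx=np.round((th-ph)/(np.pi/3))
        f=lambda v:np.concatenate([cyl(c,v[0]+.083*np.cos(v[2]+i*np.pi/3),v[1]+.083*np.sin(v[2]+i*np.pi/3),.006)-b for i,b in zip(idx,B)])
        r=least_squares(f,[*C,ph],x_scale=[.01,.01,.1]); C=r.x[:2]
    return r.x,len(B),np.sqrt((r.fun**2).mean())
E
python3 - <<'E'
from h import *
im=cv2.imread('pics/w1.png'); s={'tool_pos':[.56989,.03837,.25099],'orientation':[-3.14158735,.00228,-.000496]}
c=cam('wrist',s); v,n,e=fitposts(c,blobs(im)); print(v[:2],np.degrees(v[2]),n,e)
t=ray(c,(246,117),.1); print('tall cap',t, np.degrees(np.arctan2(t[1]-v[1],t[0]-v[0])),np.hypot(t[1]-v[1],t[0]-v[0]))
# knob from w0
im=cv2.imread('pics/w0.png'); s={'tool_pos':[.46029,.03849,.25052],'orientation':[3.14112,-.00021,-.0008]}
c=cam('wrist',s); B=blobs(im); print(np.round(B))
b=[p for p in B if abs(p[0]-260)<6 and 150<p[1]<180][0]
k=least_squares(lambda w:cyl(c,w[0],w[1],.007)-b,[.467,.028],x_scale=.01).x
v0,n,e=fitposts(c,B); print('w0 fit',v0[:2],np.degrees(v0[2]),n,e)
print('knob',k,'front ang',np.degrees(np.arctan2(k[1]-v[1],k[0]-v[0])),'r',np.hypot(*(k-v[:2])))
# top camera
im=cv2.imread('pics/top0.png');c=cam('top')
B=blobs(im,4,60);
try: print('top',fitposts(c,B))
except Exception as x: print(x,len(B))
print([np.round(ray(c,b,.064),3) for b in B if 200<b[0]<270 and 210<b[1]<250])
E
```

```text
[0.59835791 0.04103367] -22.440861353201925 6 0.2346671217933707
tall cap [0.63761484 0.04370134 0.1       ] 3.8875092275901384 0.03934746360612909
[[245.  23.]
 [273.  36.]
 [220.  44.]
 [325.  39.]
 [174.  61.]
 [276.  71.]
 [226.  79.]
 [252.  90.]
 [293. 113.]
 [221. 122.]
 [260. 169.]
 [251. 269.]]
w0 fit [0.59807389 0.04114037] -22.444276005568717 4 0.2043947836004784
knob [0.46708794 0.02834195] front ang -174.47757215843833 r 0.13188208501551818
top (array([ 0.59884287,  0.04124893, -0.39203147]), 6, np.float64(0.13538119459823808))
[array([0.467, 0.029, 0.064])]
```

Three cameras agree on the carousel axis at (0.598, 0.041). Posts sit at -22.4° + 60k, the tall notch at about +7.6°, and the bolt points to -174.5°. The knob radius of 132 mm agrees with the given sizes. That means turning it about 178° CCW, by the post at -82.4°, going round the far side.

```bash
cat > plan.py <<'E'
import numpy as np, json
from scipy.spatial.transform import Rotation as Rn
C=np.array([.5983,.0411])
def pose(al,r,z,yaw=None):
    a=np.radians(al); p=np.array([C[0]+r*np.cos(a),C[1]+r*np.sin(a),z]); return p,(al+90 if yaw is None else yaw)
def rows(p0,y0,targets,show=True):
    """p0,y0: commanded pose (yaw of tool x, deg; tool down). targets: (p,yaw). Rows in start tool axes."""
    c,s=np.cos(np.radians(y0)),np.sin(np.radians(y0)); X=np.array([c,s,0]);Y=np.array([s,-c,0])
    out=[]
    for p,y in targets:
        d=p-p0; out.append([round(float(d@X),4),round(float(d@Y),4),round(float(-d[2]),4),0,0,round(y0-y,1)])
    print(json.dumps(out)); return out
E
python3 - <<'E'
from plan import *
p0=np.array([.5699,.0384,.251]);t,y=pose(-110,.088,.058)
up=t.copy();up[2]=.251
L=[(p0+(up-p0)*k,y*k) for k in (.33,.67,1)]+[(np.array([*t[:2],z]),y) for z in (.251,.2,.15,.1,.07,.058,.058)]
rows(p0,0,L)
# arc calls
al=-110; step=3
while al<-80:
    p0,y0=pose(al,.088,.058); rows(p0,y0,[pose(al+step*k,.088,.058) for k in range(1,13)]); al+=100
E
```

```text
[[-0.0006, 0.0264, -0.0, 0, 0, 6.6], [-0.0011, 0.0536, -0.0, 0, 0, 13.4], [-0.0017, 0.08, -0.0, 0, 0, 20], [-0.0017, 0.08, -0.0, 0, 0, 20], [-0.0017, 0.08, 0.051, 0, 0, 20], [-0.0017, 0.08, 0.101, 0, 0, 20], [-0.0017, 0.08, 0.151, 0, 0, 20], [-0.0017, 0.08, 0.181, 0, 0, 20], [-0.0017, 0.08, 0.193, 0, 0, 20], [-0.0017, 0.08, 0.193, 0, 0, 20]]
[[0.0046, -0.0001, -0.0, 0, 0, -3], [0.0092, -0.0005, -0.0, 0, 0, -6], [0.0138, -0.0011, -0.0, 0, 0, -9], [0.0183, -0.0019, -0.0, 0, 0, -12], [0.0228, -0.003, -0.0, 0, 0, -15], [0.0272, -0.0043, -0.0, 0, 0, -18], [0.0315, -0.0058, -0.0, 0, 0, -21], [0.0358, -0.0076, -0.0, 0, 0, -24], [0.04, -0.0096, -0.0, 0, 0, -27], [0.044, -0.0118, -0.0, 0, 0, -30], [0.0479, -0.0142, -0.0, 0, 0, -33], [0.0517, -0.0168, -0.0, 0, 0, -36]]
```

carry_out(rows=[[-0.0006, 0.0264, 0, 0, 0, 6.6], [-0.0011, 0.0536, 0, 0, 0, 13.4], [-0.0017, 0.08, 0, 0, 0, 20], [-0.0017, 0.08, 0, 0, 0, 20], [-0.0017, 0.08, 0.051, 0, 0, 20], [-0.0017, 0.08, 0.101, 0, 0, 20], [-0.0017, 0.08, 0.151, 0, 0, 20], [-0.0017, 0.08, 0.181, 0, 0, 20], [-0.0017, 0.08, 0.193, 0, 0, 20], [-0.0017, 0.08, 0.193, 0, 0, 20]])

```text
t: 5.55
tool_pos: [0.5685, -0.041, 0.0576]
orientation: [-3.094, 0.546, 0.001]
force: [0.7, 1.2, 0.4]
opening: 0.0006
gripper_force: 0.0
```

carry_out(rows=[[0.0046, -0.0001, 0, 0, 0, -3], [0.0092, -0.0005, 0, 0, 0, -6], [0.0138, -0.0011, 0, 0, 0, -9], [0.0183, -0.0019, 0, 0, 0, -12], [0.0228, -0.003, 0, 0, 0, -15], [0.0272, -0.0043, 0, 0, 0, -18], [0.0315, -0.0058, 0, 0, 0, -21], [0.0358, -0.0076, 0, 0, 0, -24], [0.04, -0.0096, 0, 0, 0, -27], [0.044, -0.0118, 0, 0, 0, -30], [0.0479, -0.0142, 0, 0, 0, -33], [0.0517, -0.0168, 0, 0, 0, -36]])

```text
t: 7.05
tool_pos: [0.6242, -0.0433, 0.0602]
orientation: [3.11, 0.439, 0.003]
force: [-3.2, 0.6, 1.7]
opening: 0.0006
gripper_force: 1.5
```

```bash
python3 - <<'E'
from h import *
from plan import C
s=robot.read_state(); d=s['tool_pos'][:2]-C; M=Rn.from_rotvec(s['orientation']).as_matrix()
print(s['t'],s['tool_pos'],'alpha',np.degrees(np.arctan2(d[1],d[0])),'r',np.hypot(*d),'yaw',np.degrees(np.arctan2(M[1,0],M[0,0])),s['force'],s['q'][5])
B=blobs(snap('top','t1.png'),4,60); v,n,e=fitposts(cam('top'),B); print(v,np.degrees(v[2]),n,e)
E
```

```text
7.05 [ 0.6241564  -0.04331468  0.06016236] alpha -72.9700562054064 r 0.08828584901641989 yaw 16.06342644409384 [-3.16269494  0.56351354  1.6591738 ] 1.1390117557413793
[ 0.59126857  0.04004586 -0.10542687] -6.0405149577352555 5 3.2620574673342255
```

carry_out(rows=[[0.0046, -0.0001, 0, 0, 0, -3], [0.0092, -0.0005, 0, 0, 0, -6], [0.0138, -0.0011, 0, 0, 0, -9], [0.0183, -0.0019, 0, 0, 0, -12], [0.0228, -0.003, 0, 0, 0, -15], [0.0272, -0.0043, 0, 0, 0, -18], [0.0315, -0.0058, 0, 0, 0, -21], [0.0358, -0.0076, 0, 0, 0, -24], [0.04, -0.0096, 0, 0, 0, -27], [0.044, -0.0118, 0, 0, 0, -30], [0.0479, -0.0142, 0, 0, 0, -33], [0.0517, -0.0168, 0, 0, 0, -36]])

```text
t: 8.6
tool_pos: [0.6688, -0.0134, 0.0596]
orientation: [2.823, 1.376, 0.002]
force: [-2.9, -1.3, 0.6]
opening: 0.0006
gripper_force: 1.5
```

carry_out(rows=[[0.0046, -0.0001, 0, 0, 0, -3], [0.0092, -0.0005, 0, 0, 0, -6], [0.0138, -0.0011, 0, 0, 0, -9], [0.0183, -0.0019, 0, 0, 0, -12], [0.0228, -0.003, 0, 0, 0, -15], [0.0272, -0.0043, 0, 0, 0, -18], [0.0315, -0.0058, 0, 0, 0, -21], [0.0358, -0.0076, 0, 0, 0, -24], [0.04, -0.0096, 0, 0, 0, -27], [0.044, -0.0118, 0, 0, 0, -30], [0.0479, -0.0142, 0, 0, 0, -33], [0.0517, -0.0168, 0, 0, 0, -36]])

```text
t: 10.1
tool_pos: [0.6877, 0.0373, 0.0596]
orientation: [2.259, 2.181, 0.001]
force: [-2.6, -3.0, 0.0]
opening: 0.0006
gripper_force: 1.4
```

```bash
cat > chk.py <<'E'
from h import *
from plan import C
import sys
s=robot.read_state(); d=s['tool_pos'][:2]-C; M=Rn.from_rotvec(s['orientation']).as_matrix()
print(s['t'],s['tool_pos'],'alpha',np.degrees(np.arctan2(d[1],d[0])),'r',np.hypot(*d),'yaw',np.degrees(np.arctan2(M[1,0],M[0,0])),s['force'],s['q'][5])
def phase(n,f,lo,hi):
    s=robot.read_state();c=cam(n,s)
    B=blobs(snap(n,f),lo,hi)
    # fixed centre, phase only, median over ring blobs
    W=np.array([ray(c,p,.064)[:2] for p in B])-C; k=abs(np.hypot(*W.T)-.083)<.007
    th=np.degrees(np.arctan2(W[k,1],W[k,0])); print(n,'post angles',np.round(th,1),'mod60',np.round(th%60,1))
phase('top',sys.argv[1]+'t.png',4,60); phase('wrist',sys.argv[1]+'w.png',60,700)
E
python3 chk.py a
```

```text
10.1 [0.68765943 0.03733457 0.05964112] alpha -2.4129040819310914 r 0.08943872516696291 yaw 87.98395796767775 [-2.57360427 -3.02349377  0.00492431] 0.015816158634136532
top post angles [ -51.5   67.8 -112. ] mod60 [8.5 7.8 8. ]
wrist post angles [-6.2] mod60 [53.8]
```

carry_out(rows=[[0.0046, -0.0001, 0, 0, 0, -3], [0.0092, -0.0005, 0, 0, 0, -6], [0.0138, -0.0011, 0, 0, 0, -9], [0.0183, -0.0019, 0, 0, 0, -12], [0.0228, -0.003, 0, 0, 0, -15], [0.0272, -0.0043, 0, 0, 0, -18], [0.0315, -0.0058, 0, 0, 0, -21], [0.0358, -0.0076, 0, 0, 0, -24], [0.04, -0.0096, 0, 0, 0, -27], [0.044, -0.0118, 0, 0, 0, -30], [0.0479, -0.0142, 0, 0, 0, -33], [0.0517, -0.0168, 0, 0, 0, -36]])

```text
t: 11.7
tool_pos: [0.6737, 0.09, 0.0596]
orientation: [1.475, 2.769, 0.003]
force: [2.4, -2.3, -1.8]
opening: 0.0002
gripper_force: 1.3
```

carry_out(rows=[[0.0046, -0.0001, 0, 0, 0, -3], [0.0092, -0.0005, 0, 0, 0, -6], [0.0138, -0.0011, 0, 0, 0, -9], [0.0183, -0.0019, 0, 0, 0, -12], [0.0228, -0.003, 0, 0, 0, -15], [0.0272, -0.0043, 0, 0, 0, -18], [0.0315, -0.0058, 0, 0, 0, -21], [0.0358, -0.0076, 0, 0, 0, -24], [0.04, -0.0096, 0, 0, 0, -27], [0.044, -0.0118, 0, 0, 0, -30], [0.0479, -0.0142, 0, 0, 0, -33], [0.0517, -0.0168, 0, 0, 0, -36]])

```text
t: 13.2
tool_pos: [0.631, 0.1241, 0.0597]
orientation: [0.547, 3.089, 0.003]
force: [2.6, 1.4, -0.8]
opening: 0.0008
gripper_force: 1.3
```

```bash
python3 chk.py b
```

```text
13.2 [0.63100959 0.12413416 0.05973529] alpha 68.49906389432421 r 0.08924455138525074 yaw 159.92157471332408 [ 2.57669975  1.42163887 -0.79345361] -1.1062002933723702
top post angles [  18.5  -41.1   76.1  102.7 -101.5 -161.1] mod60 [18.5 18.9 16.1 42.7 18.5 18.9]
wrist post angles [] mod60 []
```

carry_out(rows=[[0.0046, -0.0001, 0, 0, 0, -3], [0.0092, -0.0005, 0, 0, 0, -6], [0.0138, -0.0011, 0, 0, 0, -9], [0.0183, -0.0019, 0, 0, 0, -12], [0.0213, -0.0026, 0, 0, 0, -14], [0.0235, -0.0032, 0, 0, 0, -15.5], [0.0235, -0.0032, 0, 0, 0, -15.5], [0.0235, -0.0032, 0, 0, 0, -15.5]])

```text
t: 14.3
tool_pos: [0.6061, 0.1286, 0.0577]
orientation: [0.127, 3.139, -0.0]
force: [2.8, 0.1, 2.2]
opening: 0.0004
gripper_force: 1.2
```

```bash
python3 chk.py c
```

```text
14.3 [0.60607694 0.12860885 0.05774519] alpha 84.92144672313277 r 0.08785374131528689 yaw 175.37476091291254 [2.75864165 0.06164969 2.21201673] -1.363638551016957
top post angles [ -24.7   35.3   77.5  -84.6  105.2 -145.   154.9] mod60 [35.3 35.3 17.5 35.4 45.2 35.  34.9]
wrist post angles [80.9] mod60 [20.9]
```

Posts are at phase 35.2° against a target of 35.5°, so the carousel is in line within 1 mm. I'll back away from the post, lift, and check from above.

carry_out(rows=[[-0.006, 0, 0, 0, 0, 0], [-0.012, 0, 0, 0, 0, 0], [-0.012, 0, -0.03, 0, 0, 0], [-0.012, 0, -0.08, 0, 0, 0], [-0.012, 0, -0.13, 0, 0, 0], [-0.012, 0, -0.19, 0, 0, 0], [-0.03, -0.025, -0.195, 0, 0, -3], [-0.05, -0.06, -0.195, 0, 0, -7], [-0.067, -0.081, -0.195, 0, 0, -10], [-0.067, -0.081, -0.195, 0, 0, -10], [-0.067, -0.081, -0.195, 0, 0, -10]])

```text
t: 15.78
tool_pos: [0.6659, 0.0431, 0.2521]
orientation: [0.147, -3.137, -0.001]
force: [0.6, 0.3, -0.0]
opening: 0.0003
gripper_force: 0.0
```

```bash
cat > chk2.py <<'E'
from h import *
import sys
s=robot.read_state(); c=cam('wrist',s); im=snap('wrist',sys.argv[1]+'.png')
M=Rn.from_rotvec(s['orientation']).as_matrix();print(s['t'],s['tool_pos'],'yaw',np.degrees(np.arctan2(M[1,0],M[0,0])),s['force'])
B=blobs(im); v,n,e=fitposts(c,B); print('wrist fit',v[:2],np.degrees(v[2])%60,n,e)
for b in B:
    k=least_squares(lambda w:cyl(c,w[0],w[1],.007)-b,[.467,.028],x_scale=.01).x; d=k-v[:2]
    if .1<np.hypot(*d)<.15: print('knob',k,'ang',np.degrees(np.arctan2(d[1],d[0]))%360,'r',np.hypot(*d))
for o in robot.outline_of('wrist','tall_vial')[:2]:
    t=ray(c,o['pixel'],.095);d=t[:2]-v[:2];print('tall',o['conf'],np.round(o['pixel']),np.round(t,3),np.degrees(np.arctan2(d[1],d[0]))%360,np.hypot(*d))
c=cam('top');B=blobs(snap('top',sys.argv[1]+'t.png'),4,60)
try:v,n,e=fitposts(c,B); print('top fit',v[:2],np.degrees(v[2])%60,n,e)
except Exception as x:print(x)
E
python3 chk2.py v1
```

```text
15.775 [0.66590614 0.04314829 0.25212117] yaw -174.62758484294426 [ 0.56845126  0.27565825 -0.01172831]
wrist fit [0.59841374 0.0411249 ] 35.225652812704176 6 0.40572246886118435
top fit [0.6   0.041] 32.30488978520487 6 5.052508980454273
```

View pics/v1.png

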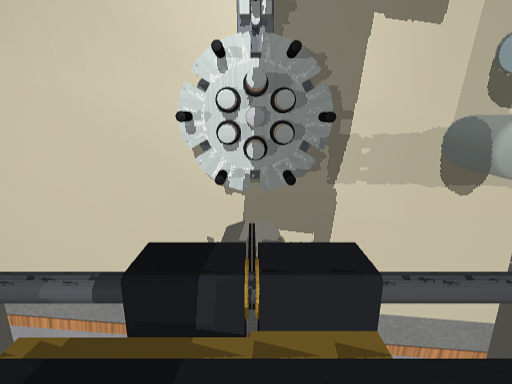

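The tall vial (cap at (255,78)) now faces the bolt guide at the top of the image, and the phase fit agrees within 0.3°. Next I'll go over and down behind the knob.

carry_out(rows=[[0.05, 0.001, 0, 0, 0, 0], [0.1, 0.002, 0, 0, 0, 0], [0.15, 0.003, 0, 0, 0, 0], [0.2, 0.0035, 0, 0, 0, 0], [0.2425, 0.0039, 0, 0, 0, 0], [0.2425, 0.0039, 0.03, 0, 0, 0], [0.2425, 0.0039, 0.08, 0, 0, 0], [0.2425, 0.0039, 0.13, 0, 0, 0], [0.2425, 0.0039, 0.17, 0, 0, 0], [0.2425, 0.0039, 0.192, 0, 0, 0], [0.2425, 0.0039, 0.192, 0, 0, 0], [0.2425, 0.0039, 0.192, 0, 0, 0]])

```text
t: 17.42
tool_pos: [0.4252, 0.0239, 0.0619]
orientation: [-0.149, 3.136, -0.0]
force: [0.8, 0.7, 0.8]
opening: 0.0009
gripper_force: 0.0
```

```bash
python3 - <<'E'
from h import *
s=robot.read_state();k=np.array([.46709,.02834]);u=np.array([.9954,.0962]);n=np.array([-u[1],u[0]]);d=s['tool_pos'][:2]-k
M=Rn.from_rotvec(s['orientation']).as_matrix()
print(s['t'],s['tool_pos'],'along',d@u,'lateral',d@n,'toolX',M[:,0],s['force'])
E
```

```text
17.425 [0.42522282 0.02385014 0.06194423] along -0.04210651952903491 lateral -0.0004415860467341873 toolX [-0.99548089 -0.0949463  -0.00173379] [0.81412633 0.67685409 0.75586439]
```

carry_out(rows=[[-0.008, 0, 0, 0, 0, 0], [-0.016, 0, 0, 0, 0, 0], [-0.021, 0, 0, 0, 0, 0], [-0.0225, 0, 0, 0, 0, 0], [-0.024, 0, 0, 0, 0, 0], [-0.0255, 0, 0, 0, 0, 0], [-0.027, 0, 0, 0, 0, 0], [-0.0285, 0, 0, 0, 0, 0], [-0.03, 0, 0, 0, 0, 0], [-0.0315, 0, 0, 0, 0, 0], [-0.033, 0, 0, 0, 0, 0]])

```text
t: 18.8
tool_pos: [0.4572, 0.0267, 0.0605]
orientation: [0.149, -3.138, 0.0]
force: [-3.6, 0.2, 1.2]
opening: 0.0008
gripper_force: 1.6
```

carry_out(rows=[[-0.0015, 0, 0, 0, 0, 0], [-0.003, 0, 0, 0, 0, 0], [-0.004, 0, 0, 0, 0, 0]])

```text
t: 19.18
tool_pos: [0.4613, 0.0271, 0.0606]
orientation: [0.149, -3.138, -0.0]
force: [-2.9, 0.2, -0.2]
opening: 0.0007
gripper_force: 1.5
```

carry_out(rows=[[-0.0007, 0, 0, 0, 0, 0], [-0.0014, 0, 0, 0, 0, 0], [-0.002, 0, 0, 0, 0, 0]])

```text
t: 19.55
tool_pos: [0.4632, 0.0273, 0.0606]
orientation: [0.149, -3.138, -0.0]
force: [-3.2, 0.8, -0.8]
opening: 0.0003
gripper_force: 1.5
```

carry_out(rows=[[-0.0007, 0, 0, 0, 0, 0], [-0.0014, 0, 0, 0, 0, 0], [-0.002, 0, 0, 0, 0, 0]])

```text
t: 19.92
tool_pos: [0.4652, 0.0275, 0.0606]
orientation: [0.149, -3.138, -0.0]
force: [-3.5, -0.7, -0.0]
opening: 0.0005
gripper_force: 1.5
```

carry_out(rows=[[-0.0005, 0, 0, 0, 0, 0], [-0.001, 0, 0, 0, 0, 0]])

```text
t: 20.18
tool_pos: [0.4663, 0.0276, 0.0606]
orientation: [0.149, -3.138, -0.0]
force: [-3.2, -1.0, 0.2]
opening: 0.0008
gripper_force: 1.5
```

carry_out(rows=[[-0.0005, 0, 0, 0, 0, 0], [-0.001, 0, 0, 0, 0, 0]])

```text
t: 20.42
tool_pos: [0.4672, 0.0277, 0.0606]
orientation: [0.149, -3.138, -0.0]
force: [-3.4, -0.1, -0.9]
opening: 0.0003
gripper_force: 1.5
```

carry_out(rows=[[-0.0005, 0, 0, 0, 0, 0], [-0.001, 0, 0, 0, 0, 0]])

```text
t: 20.68
tool_pos: [0.4683, 0.0277, 0.0606]
orientation: [0.149, -3.138, -0.0]
force: [-2.9, -0.6, -0.7]
opening: 0.0008
gripper_force: 1.5
```

carry_out(rows=[[-0.0006, 0, 0, 0, 0, 0], [-0.0012, 0, 0, 0, 0, 0]])

```text
t: 20.92
tool_pos: [0.4694, 0.0279, 0.0606]
orientation: [0.149, -3.138, -0.0]
force: [-2.5, 0.5, 0.2]
opening: 0.0007
gripper_force: 1.5
```

carry_out(rows=[[-0.0006, 0, 0, 0, 0, 0], [-0.0012, 0, 0, 0, 0, 0]])

```text
t: 21.18
tool_pos: [0.4706, 0.028, 0.0606]
orientation: [0.149, -3.138, -0.0]
force: [-2.7, -0.3, -0.5]
opening: 0.0004
gripper_force: 1.6
```

carry_out(rows=[[-0.0006, 0, 0, 0, 0, 0], [-0.0012, 0, 0, 0, 0, 0]])

```text
t: 21.42
tool_pos: [0.4719, 0.0281, 0.0606]
orientation: [0.149, -3.138, -0.0]
force: [-3.7, 0.3, -0.9]
opening: 0.0004
gripper_force: 1.6
```

carry_out(rows=[[-0.0006, 0, 0, 0, 0, 0], [-0.0012, 0, 0, 0, 0, 0]])

```text
t: 21.68
tool_pos: [0.4727, 0.0282, 0.0606]
orientation: [0.149, -3.137, -0.0]
force: [-6.5, -0.8, 2.0]
opening: 0.0009
gripper_force: 3.0
```

carry_out(rows=[[-0.0004, 0, 0, 0, 0, 0], [-0.0004, 0, 0, 0, 0, 0]])

```text
t: 21.92
tool_pos: [0.4728, 0.0282, 0.0605]
orientation: [0.149, -3.137, 0.0]
force: [-6.8, -1.0, 1.7]
opening: 0.0005
gripper_force: 3.4
```

carry_out(rows=[[-0.0005, 0, 0, 0, 0, 0], [-0.0005, 0, 0, 0, 0, 0]])

```text
t: 22.18
tool_pos: [0.4729, 0.0282, 0.0605]
orientation: [0.149, -3.136, 0.0]
force: [-8.5, -0.8, 4.5]
opening: 0.0006
gripper_force: 4.4
```

carry_out(rows=[[-0.0008, 0, 0, 0, 0, 0], [-0.0008, 0, 0, 0, 0, 0]])

```text
t: 22.42
tool_pos: [0.4731, 0.0282, 0.0605]
orientation: [0.149, -3.134, 0.0]
force: [-12.1, -1.0, 6.1]
opening: 0.0001
gripper_force: 6.1
```

carry_out(rows=[[0, 0, 0, 0, 0, 0], [0, 0, 0, 0, 0, 0], [0, 0, 0, 0, 0, 0], [0, 0, 0, 0, 0, 0], [0, 0, 0, 0, 0, 0]])

```text
t: 23.05
tool_pos: [0.4731, 0.0282, 0.0605]
orientation: [0.149, -3.134, 0.0]
force: [-12.2, -0.8, 8.1]
opening: 0.0003
gripper_force: 6.1
```

carry_out(rows=[[0, 0, 0, 0, 0, 0], [0, 0, 0, 0, 0, 0], [0, 0, 0, 0, 0, 0], [0, 0, 0, 0, 0, 0], [0, 0, 0, 0, 0, 0], [0, 0, 0, 0, 0, 0]])

```text
t: 23.8
tool_pos: [0.4731, 0.0282, 0.0605]
orientation: [0.149, -3.134, 0.0]
force: [-11.5, -1.7, 7.4]
opening: 0.0006
gripper_force: 6.1
```

carry_out(rows=[[0.002, 0, 0, 0, 0, 0], [0.006, 0, 0, 0, 0, 0], [0.015, 0, 0, 0, 0, 0], [0.025, 0, 0, 0, 0, 0], [0.025, 0, -0.04, 0, 0, 0], [0.025, 0, -0.09, 0, 0, 0], [0.025, 0, -0.14, 0, 0, 0], [0.025, 0, -0.19, 0, 0, 0]])

```text
t: 24.8
tool_pos: [0.4492, 0.0259, 0.2523]
orientation: [-0.148, 3.137, -0.0]
force: [0.3, 0.1, -0.6]
opening: 0.0001
gripper_force: 0.0
```

carry_out(rows=[[-0.05, 0, 0, 0, 0, 0], [-0.1, 0, 0, 0, 0, 0], [-0.15, 0, 0, 0, 0, 0], [-0.2, 0, 0, 0, 0, 0], [-0.25, 0, 0, 0, 0, 0], [-0.25, 0, 0, 0, 0, 0], [-0.25, 0, 0, 0, 0, 0]])

```text
t: 25.68
tool_pos: [0.698, 0.0495, 0.2503]
orientation: [0.149, -3.137, 0.0]
force: [-0.4, -0.1, 0.4]
opening: 0.0003
gripper_force: 0.0
```

```bash
python3 chk2.py v2
```

```text
25.675 [0.69803384 0.04950134 0.25026567] yaw -174.57764495182988 [-0.38982898 -0.08458154  0.37337209]
wrist fit [0.59857048 0.04113458] 35.25947929910961 6 0.39874430719077975
tall 0.8 [251.  49.] [0.566 0.036 0.095] 188.4273042363774 0.03306206753035736
tall 0.75 [484. 114.] [0.605 0.286 0.095] 88.38315925740221 0.24454546516099346
top fit [0.59860631 0.0413051 ] 35.16177452530539 5 0.14217061289007857
```

View pics/v2.png

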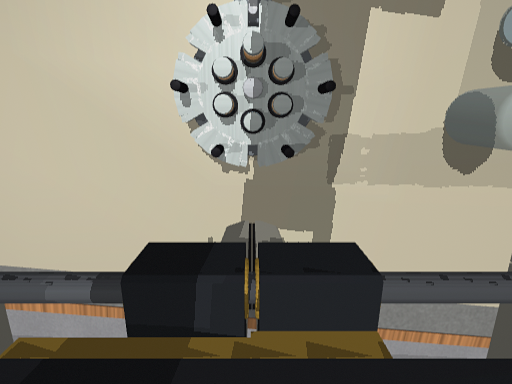

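The tall vial (251,49) faces the guide and the carousel is unchanged at 35.2°. I'll check the bolt's seat from the top camera, then hand in.

```bash
python3 - <<'E'
from h import *
c=cam('top');im=snap('top','end.png');C=np.array([.5983,.0411])
for b in blobs(im,4,60):
    k=least_squares(lambda w:cyl(c,w[0],w[1],.007)-b,[.48,.03],x_scale=.01).x;d=k-C
    if .095<np.hypot(*d)<.15: print('knob',k,np.hypot(*d)-.025,np.degrees(np.arctan2(d[1],d[0]))%360)
s=robot.read_state();print(s['force'],s['t'])
E
```

```text
knob [0.73047381 0.06253416] 0.10890047986376877 9.211265920507845
knob [0.50680058 0.07625038] 0.07301884045246224 158.98524299681688
knob [0.48976492 0.0345698 ] 0.08373134799676565 183.44314653259255
[-0.47364676  0.90878817  0.96533547] 25.875
```

```bash
python3 -c "
from plant import robot
print(robot.close_job())"
```

```text
the job is handed in; nothing more can be done
None
```

The tall vial faces front within about 0.3°, and the bolt is home against its stop (nose about 84 mm from the axis). I pressed it there with about 12 N along the bolt for about 1.4 s (about 14 N in total on the tool), then backed the arm clear and handed the job in at about 26 s; no verdict came back.

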